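Stop the UV lamp and point out the open sample jar

ROBOT

A 6-joint arm with a two-finger parallel gripper is mounted at the origin on the work surface. World frame = base frame: x ahead of the robot, y to its left, z up, the work surface at z = 0. Lengths are in mm, angles in rad, forces in N, time in s.
With the tool pointing down it reaches from about 400 to 925 mm from the base axis. Payload 12.5 kg.
Tool frame: the origin (TCP) lies on the mounting face of the last link; the fingertips stand 190 mm ahead of it and the grasp point (between the pads) lies 171 mm ahead of it (env.tcp_to_tips is the distance from the TCP to the fingertips, in mm); x points along the fingers, y is the direction in which the jaws open and shut, and the axes are right-handed (so a half turn about x gives the same grasp; the last joint's range is limited). The gripper opens to 95 mm and grips with 3 to 60 N. Pads are 20 mm wide; open, the fingers measure 119 mm over their backs; the gripper's body (75 mm by 180 mm) begins 59 mm behind the grasp point.
Start: joints at [1.093, 0.491, 1.559, -0, 1.092, -0.106], TCP at [227.035, 582.306, 404.761] pointing down, gripper open.
Joint ranges: [-3.1, 3.1], [-0.84, 2.19], [0.05, 2.79], [-1.13, 4.28], [0.06, 2.93], [-2.69, 2.69]. Speed limits (rad/s): [2.22, 2.22, 2.79, 3.14, 3.14, 3.14].

INTERFACE

Orientations are given as [roll, pitch, yaw] about the fixed x, y, z axes, in that order (R = Rz(yaw) Ry(pitch) Rx(roll)).
In Python, from cell import monitor, cams, job, env gives the robot as it stands. The module is installed in compiled form; this text tells all that it offers.
- The arm moves only by the tool apply_moves, never from a script. Its argument "series" is a list of rows, each a list of 3 entries, a list of its own where there are three numbers: the closure, from -1 (fully open) to 1 (shut), so that 0 is half open, then the shift along the tool's x, y, z in cm, then the turn about the tool's x in rad. A call has 1 to 20 rows; each row is the pose to reach, as a shift and turn from the pose commanded when the call began, along the tool's axes at that moment; what a row does not reach only later rows make up. A row lasts 1/8 s, in which the tool goes at most 62.5 mm and 10.7 degrees, less where a joint would pass 70% of its speed; a pose out of reach is approached as far as the arm can. A call with a gripper value outside its range is refused whole. The fingers move at their own pace and stop on an object; the grip force is fixed at half the most. Time passes only in rows, so rows that repeat a pose let the fingers close. It gives the time, the measured TCP pose, the force and the opening at its end, in the units of the state.
- monitor.state(): the state, without advancing time (a new reading comes with each control period).
- cams.read_camera(name): name is "side" or "top"; returns a dict with "image" (480x640x3 uint8, red, green, blue), "fx", "fy", "cx", "cy" (pixels), "position" and "orientation" of the camera in the world. Camera axes: x right, y down, z forward; pixel columns grow to the right and rows downward; lengths in mm; the calibration is good to about 2 mm. A picture is of the moment at which its call begins. There is no depth.
- job.job_done(): hands the job in, once; it reports no verdict.
The state is a dict: "t": time; "joints": joint angles; "qvel": joint speeds; "tau": joint torques, N m; "eef_pos": TCP position; "tcp_rot": TCP orientation; "ft_force": force on the tool from outside, world axes, zero at the start; "moment": the same for the moment, N m; "opening": opening from 0.0 (shut) to 1.0 (fully open).
Only numpy, scipy, OpenCV 4.12 (cv2) and the standard library are available. Lean on these libraries where they do the work, as an engineer would, in place of code of your own. Each camera call takes 0.05 s, during which the arm holds its last target. There are 200 camera calls.

TASK

One of the four amber sample jars in the white tray has been left without its lid. Press the mushroom-shaped stop button on the UV lamp's power supply fully in, so that the lamp cannot be lit, then point out the open jar: bring the fingertips to a few centimetres above the middle of its open mouth, keep them there for two seconds without touching it, and finish still pointing at it. Leave the start key alone, touch neither the jars nor the loose lid, and leave everything else loose on the bench where it stands.

Things in the scene. Friction and masses are not known exactly. Their poses are not given: they have to be found in the camera images.
- stop_top (a point): Centre of the top of the stop button's black mushroom head: 40 mm across, slightly domed, standing 22 mm off the panel of the power supply before it is pressed; its z axis points out of the panel (the panel slopes 12 degrees from level, rising away from its front edge). The point moves with the button.
- stop_button (a joint): How far the stop button is pushed in, in m: 0 out, 0.006 fully in. It slides straight into the panel against a stiff 4.5 N friction, ends on a rigid stop, and stays in when let go. A closed pair of fingertips pushes it, straight down or square to the panel.
- start_top (a point): Centre of the flat top of the grey start key, a 21 mm round key standing 8 mm off the same panel in an aluminium collar, 82 mm from the stop button. Not to be pressed.
- start_key (a joint): How far the sprung start key is pushed in, in m: 0 out, 0.004 fully in.
- supply: The UV lamp's power supply, a grey sheet-metal desk console fixed to the bench, 180 mm deep (x) by 230 mm wide (y), 50 mm high at its front (-x) edge and 88 mm at its back; origin at the centre of its underside. On its sloping panel: the stop mushroom at its -y side, the start key near the middle, a 33 mm dial knob 17 mm tall at its +y side, and a dark display behind the last two.
- tray: White plastic spill tray fixed to the bench, 270 (x) by 350 (y) mm, rim 25 mm high, floor and walls 4 mm; origin at the centre of its underside. The four jars and the loose lid stand in it.
- open_mouth (a point): Centre of the open mouth of the jar without a lid, level with its rim, 96 mm above the jar's underside; z is up. The mouth is 52 mm across inside.
- jar_open: The jar without a lid: amber glass, 66 mm in diameter, neck 58 mm, 96 mm tall, loose, about 0.26 kg, a few pale test bars inside; origin at the centre of its underside.
- jar_a: A closed jar: the same amber glass jar with a 68 mm brass-coloured screw lid, 98 mm tall over all, loose; origin at the centre of its underside.
- jar_b: A closed jar like jar_a.
- jar_c: A closed jar like jar_a.
- loose_lid: The brass-coloured lid of the open jar, lying hollow side up in the tray between the jars: 68 mm across, 16.5 mm high; origin at the centre of its underside.
- amber_bottle: Closed amber bottle with a black cap, 60 mm in diameter, 135 mm tall, loose on the bench beyond the work; origin at the centre of its underside.
- beaker: Empty glass beaker, 60 mm across the rim, 70 mm tall, loose on the bench beyond the work; origin at the centre of its underside.
- spatula: Thin steel laboratory spatula, a 6 mm rod with flat ends, 160 mm long (its x axis), lying loose on the bench beyond the work; origin at the middle of its underside.
Not all that is in view belongs to the job. What is shaped like the jar_open but pink, red or turquoise is not meant.

How it is judged (in metres and radians):
On the way, in this order (a step that is already met when the one before it is completed fails the run):
1. the stop button is pressed fully in (value of joint stop_button above 0.0048 m), for 0.1 s.
2. the fingertips point at the open jar from just above its mouth for two seconds (horizontal distance between the grasp point and open_mouth below 0.023 m and z of the grasp point in the frame of open_mouth between 0.022 and 0.08 m), for 1.5 s.
At the end, for the whole second after the job is handed in: The fingertips are still just above the open jar's mouth, not touching: within 23 mm of its centre, some 3 to 60 mm over the rim; the stop button is in by over 4.8 of its 6 mm; the start key is out; jars, lid, bottle, beaker and spatula are within 10 mm of where they stood (all of step 2 and value of joint stop_button above 0.0048 m and value of joint start_key below 0.002 m and distance of each of jar_open, jar_a, jar_b, jar_c, loose_lid, amber_bottle, beaker, spatula from where it was at the start of the episode below 0.01 m).
It fails at once if a jar or the loose lid is touched (contact force between any of the fingers, the arm and jar_open above 0.3 N or contact force between any of the fingers, the arm and jar_a above 0.3 N or contact force between any of the fingers, the arm and jar_b above 0.3 N or contact force between any of the fingers, the arm and jar_c above 0.3 N or contact force between any of the fingers, the arm and loose_lid above 0.3 N).
It fails at once if the start key is pressed (value of joint start_key above 0.002 m).
It fails at once if a jar, the lid, the bottle, the beaker or the spatula is moved or lifted (distance of any of jar_open, jar_a, jar_b, jar_c, loose_lid, amber_bottle, beaker, spatula from where it was at the start of the episode above 0.012 m).
It also fails if it takes over 45 s, if anything falls off the work surface, if the arm or the gripper's body presses on something with over 40 N, if the wrist force passes 120 N, or if a joint passes its speed limit or range.

## Working session

There is one attempt and no reset: what is moved stays moved. The work goes in short steps, Python scripts to look and compute and a tool call to move; the robot and the scene stay as the last step left them, time stands still between calls to the robot, and variables do not carry over. Pictures are saved under pics/ and viewed, about 8 in all and at most 12, crops included, and the job is handed in when it is done.

Besides the shell and the picture viewer there is one more tool, called as a command line: name --argument value ..., lists and objects as JSON in quotes. apply_moves: Moves the arm, as the interface text tells. Its arguments: {"type":"object","properties":{"series":{"type":"array"}},"required":["series"]}

```bash
mkdir -p pics
python3 - <<'E'
from cell import monitor,cams,env
import cv2,pickle
s=monitor.state();print(s['eef_pos'],s['tcp_rot'],s['opening'],s['t'],env.tcp_to_tips)
D={}
for n in('top','side'):
    r=cams.read_camera(n);D[n]=r
    print(n,r['fx'],r['fy'],r['cx'],r['cy'],r['position'],r['orientation'])
    cv2.imwrite(f'pics/{n}0.png',r['image'][:,:,::-1])
pickle.dump(D,open('d.pkl','wb'))
E
```

```text
[227.00043616 582.27948097 404.15489789] [-1.67777246  1.56965318 -2.04951788] 0.9985422758441904 0.0 190.1
top 466.57979562348123 466.57979562348123 323.7450702278255 233.19847071124795 [473.47993478  96.70438257 974.72134261] [-3.11193613  0.01919669 -1.55982683]
side 607.0675064343355 607.0675064343355 326.8761035510988 239.90657561221343 [-257.36921239 -811.63035804  726.07875917] [-2.06391219 -0.00601015 -0.70539938]
```

View pics/top0.png

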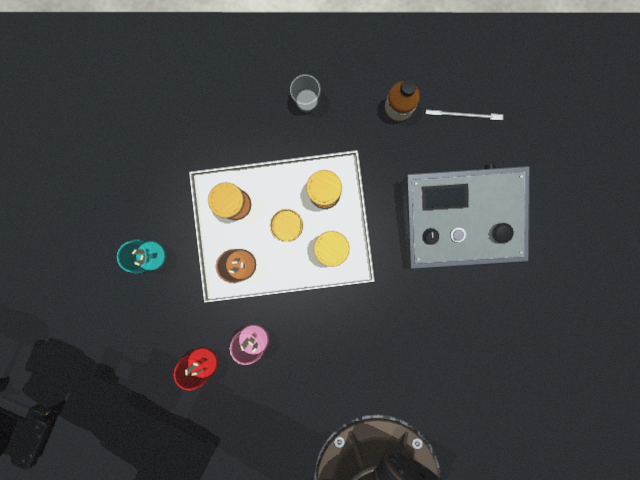

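View pics/side0.png

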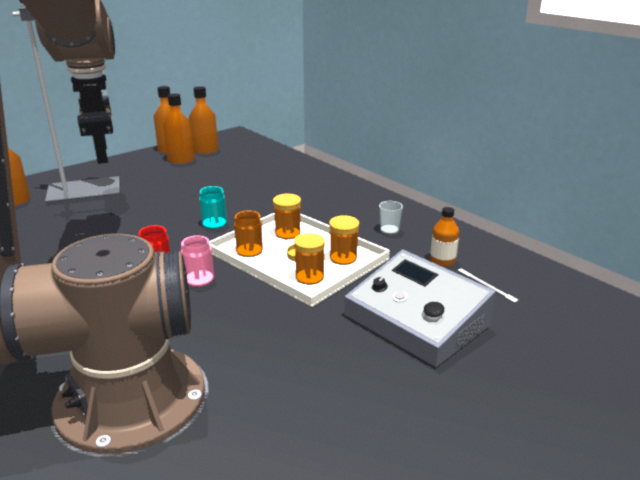

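Top view: the amber open jar is near (240,264). The look-alikes are turquoise (140,256), red (195,368) and pink (249,343), and the other three amber jars have lids. Stop candidates are the black mushroom at (502,233), the dial knob at (431,236) and the start key at (458,235). The mushroom is on the -y side (image right), so that one is the stop. In the side view the jar mouth is near (248,218) and the mushroom near (433,310). I'll check both in one close crop.

Run:
```python
import cv2,pickle,numpy as np
D=pickle.load(open('d.pkl','rb'))
T=D['top']['image'];S=D['side']['image']
def c(I,x,y,w,h,k):return cv2.resize(I[y:y+h,x:x+w],None,fx=k,fy=k,interpolation=cv2.INTER_CUBIC)
im=np.vstack([np.hstack([c(T,210,240,64,48,6),c(T,470,209,64,48,6)]),np.hstack([c(S,217,205,64,48,6),c(S,400,286,64,48,6)])])
cv2.imwrite('pics/crop1.png',im[:,:,::-1])
```

```text
(no output)
```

View pics/crop1.png

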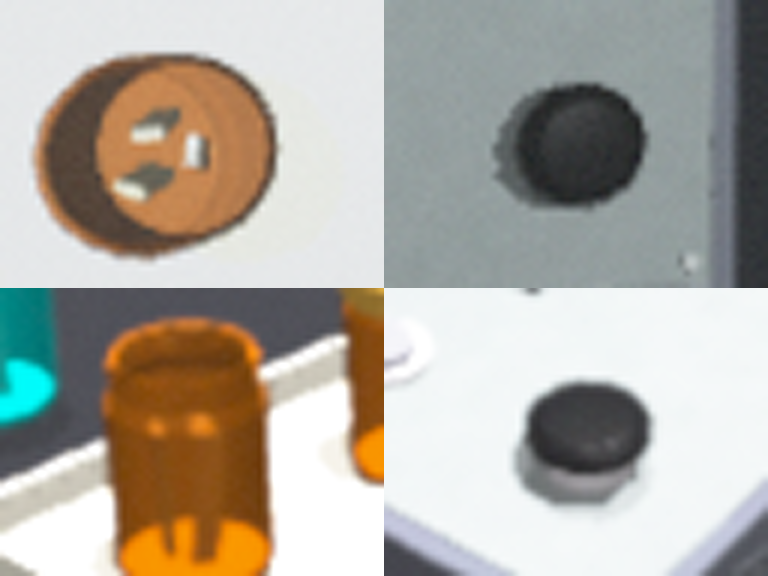

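Confirmed: the amber jar is open with pale bars inside, and the mushroom has a black head on a light stem. Mouth: top (233,266), side (247.7,215.7). Stop head: top (502.8,233.2), side (434.2,308). Now I'll triangulate, including the jar base and lid centres as checks.

```bash
cat > h.py <<'E'
import pickle,numpy as np
from scipy.spatial.transform import Rotation as R
D=pickle.load(open('d.pkl','rb'))
def ray(n,p):
    d=D[n];v=np.array([(p[0]-d['cx'])/d['fx'],(p[1]-d['cy'])/d['fy'],1])
    v=R.from_euler('xyz',d['orientation']).apply(v);return np.array(d['position']),v/np.linalg.norm(v)
def atz(n,p,z):
    o,v=ray(n,p);return o+v*(z-o[2])/v[2]
def tri(a,b):
    (o,u),(q,w)=ray('top',a),ray('side',b)
    t=np.linalg.lstsq(np.stack([u,-w],1),q-o,rcond=None)[0]
    return (o+t[0]*u+q+t[1]*w)/2,np.linalg.norm(o+t[0]*u-q-t[1]*w)
def proj(n,X):
    d=D[n];v=R.from_euler('xyz',d['orientation']).inv().apply(np.array(X)-d['position'])
    return v[...,:2]/v[...,2:]*d['fx']+[d['cx'],d['cy']]
E
python3 - <<'E'
from h import *
import cv2
from cell import monitor
np.set_printoptions(precision=1,suppress=True)
print('mouth',tri((233,266),(247.7,215.7)),'base at z4',atz('top',(241,264.5),4),'rim z100',atz('top',(233,266),100))
s=tri((502.8,233.2),(434.2,308));print('stop',s)
print('key',tri((458,235),(400,296.5)),'knob',tri((431,236),(379.5,284)))
# corners of supply / bottle and other tops
print('supply front corners z50',atz('top',(411,268),50),atz('top',(528,262),50),'back z88',atz('top',(408,175),88),atz('top',(529,168),88))
print('lidded tops z102',[atz('top',p,102)[:2] for p in((226,200),(324,188),(332,249))])
st=monitor.state();r=R.from_euler('xyz',st['tcp_rot']).as_matrix();print(np.round(r,3),st['eef_pos'],st['joints'])
# overlay check
im={n:D[n]['image'].copy() for n in D}
a=np.linspace(0,2*np.pi,40)
def circ(c,r,z):
    X=np.stack([c[0]+r*np.cos(a),c[1]+r*np.sin(a),0*a+z],1)
    for n in im:cv2.polylines(im[n],[np.round(proj(n,X)*16).astype(int)],True,(0,255,0),1,shift=4)
m=tri((233,266),(247.7,215.7))[0]
circ(m,29,100);circ(m,33,4);circ(s[0],20,s[0][2]-2)
k=lambda n,x,y:cv2.resize(im[n][y:y+50,x:x+64],None,fx=6,fy=6,interpolation=cv2.INTER_CUBIC)
cv2.imwrite('pics/ov.png',np.vstack([np.hstack([k('top',210,240),k('top',470,209)]),np.hstack([k('side',217,205),k('side',400,286)])])[:,:,::-1])
E
```

```text
mouth (array([435.9, 283.6,  99.9]), np.float64(0.09800469260266528)) base at z4 [435.  287.5   4. ] rim z100 [435.8 283.6 100. ]
stop (array([ 504.8, -228.8,   78.6]), np.float64(3.700388541677491))
key (array([ 500.5, -147.1,   64.6]), np.float64(2.7399659210289258)) knob (array([497.5, -93.7,  68.9]), np.float64(1.6350370669141938))
supply front corners z50 [433.9 -58.1  50. ] [ 448.3 -286.9   50. ] back z88 [612.  -45.1  88. ] [ 627.1 -273.3   88. ]
lidded tops z102 [array([559.8, 298.5]), array([584.1, 114.2]), array([469.8,  98. ])]
[[-0.   0.4  0.9]
 [-0.   0.9 -0.4]
 [-1.  -0.  -0. ]] [227.  582.3 404.3] [ 1.1  0.5  1.6  0.   1.1 -0.1]
```

View pics/ov.png

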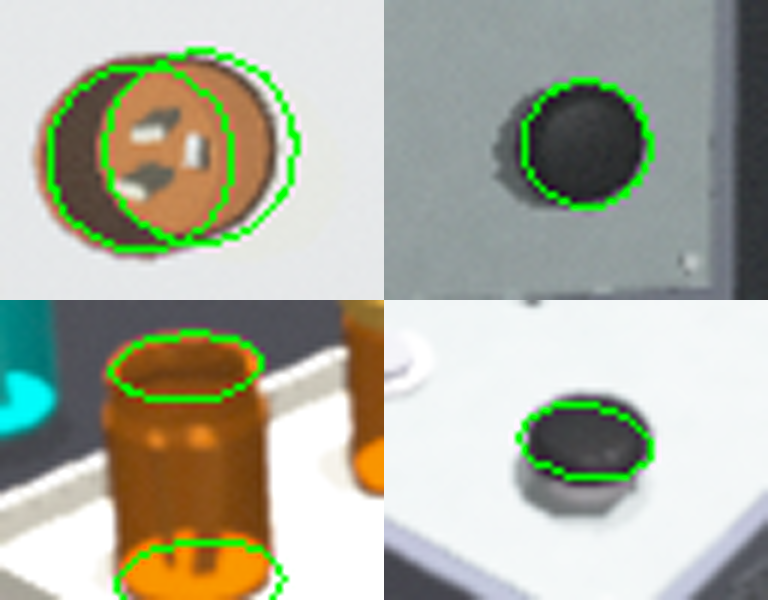

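Both agree with the text: the mouth height is 99.9 mm (4 + 96 expected), and the key-to-stop distance is 82 mm. From panel geometry the stop head height should be about 84 mm, against 79 to 82 mm measured. I'll use mouth (436,285.5,100) and stop (504.5,-227.5,82). Now working out the shifts.

```bash
cat >> h.py <<'E'
def shift(*targets):
    from cell import monitor
    s=monitor.state();r=R.from_euler('xyz',s['tcp_rot'])
    print(s['t'],np.round(s['eef_pos'],1),np.round(r.as_matrix(),3).tolist(),np.round(s['ft_force'],1))
    for t in targets:print(t,np.round(r.inv().apply(np.array(t)-s['eef_pos'])/10,2))
E
python3 -c "
from h import *
shift((470,220,404),(504.5,-227.5,404))"
```

```text
0.1 [227.  582.3 404.3] [[-0.0, 0.363, 0.932], [-0.001, 0.932, -0.363], [-1.0, -0.001, -0.0]] [-0.8  0.2  0.1]
(470, 220, 404) [  0.04 -24.93  35.8 ]
(504.5, -227.5, 404) [  0.08 -65.37  55.27]
```

apply_moves --series '[[1,[0,-24.9,35.8],0],[1,[0,-24.9,35.8],0],[1,[0,-24.9,35.8],0],[1,[0,-24.9,35.8],0],[1,[0,-24.9,35.8],0],[1,[0,-24.9,35.8],0],[1,[0,-24.9,35.8],0],[1,[0,-24.9,35.8],0],[1,[0,-65.4,55.3],0],[1,[0,-65.4,55.3],0],[1,[0,-65.4,55.3],0],[1,[0,-65.4,55.3],0],[1,[0,-65.4,55.3],0],[1,[0,-65.4,55.3],0],[1,[0,-65.4,55.3],0],[1,[0,-65.4,55.3],0],[1,[0,-65.4,55.3],0],[1,[0,-65.4,55.3],0]]'

```text
t: 2.35
eef_pos: [504.8, -226.2, 404.7]
tcp_rot: [2.471, 1.57, 2.101]
ft_force: [0.2, 0.6, -0.7]
opening: 0.006
```

```bash
python3 -c "
from h import *
shift((504.5,-227.5,310),(504.5,-227.5,290))
from cell import monitor;print(monitor.state()['opening'])"
```

```text
2.35 [ 504.8 -226.2  404.7] [[-0.0, 0.362, 0.932], [0.001, 0.932, -0.362], [-1.0, 0.0, -0.0]] [ 0.2  0.6 -0.7]
(504.5, -227.5, 310) [ 9.47 -0.13  0.03]
(504.5, -227.5, 290) [11.47 -0.14  0.03]
0.005585708101100786
```

Down to tips at about z 95, then a look to check the alignment.

apply_moves --series '[[1,[5,-0.1,0],0],[1,[9,-0.1,0],0],[1,[12,-0.1,0],0],[1,[12,-0.1,0],0],[1,[12,-0.1,0],0]]'

```text
t: 2.98
eef_pos: [504.7, -228.1, 285.9]
tcp_rot: [-0.068, 1.569, -0.439]
ft_force: [-0.1, 0.7, -0.6]
opening: 0.004
```

Run:
```python
from h import *
from cell import cams
import cv2
shift((504.5,-227.5,272))
k=lambda n,x,y:cv2.resize(cams.read_camera(n)['image'][y:y+100,x:x+100],None,fx=4,fy=4,interpolation=cv2.INTER_CUBIC)
cv2.imwrite('pics/al.png',np.hstack([k('top',450,190),k('side',385,240)])[:,:,::-1])
```

```text
2.975 [ 504.7 -228.1  285.9] [[0.001, 0.362, 0.932], [-0.001, 0.932, -0.362], [-1.0, -0.0, 0.001]] [-0.1  0.7 -0.6]
(504.5, -227.5, 272) [ 1.39  0.05 -0.05]
```

View pics/al.png

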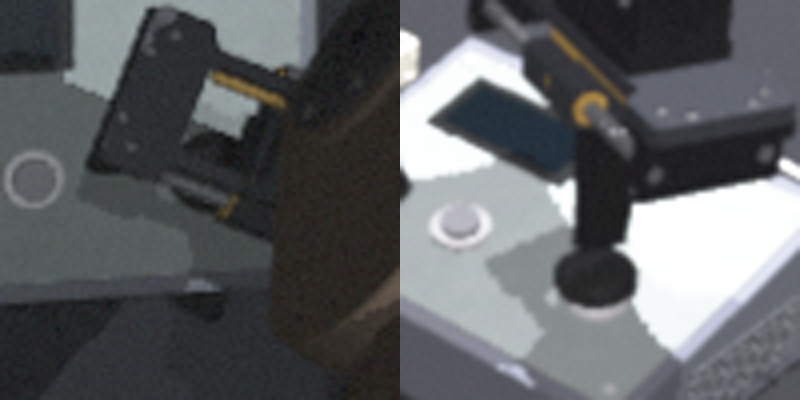

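The tips hang over the black head: tip end at side pixel about (536,301), head at (534,309), and the start key is well clear. Pressing in small steps.

apply_moves --series '[[1,[0.5,0,-0.1],0],[1,[1.0,0,-0.1],0],[1,[1.2,0,-0.1],0],[1,[1.3,0,-0.1],0],[1,[1.4,0,-0.1],0]]'

```text
t: 3.7
eef_pos: [503.6, -228.5, 270.9]
tcp_rot: [-0.005, 1.57, -0.377]
ft_force: [4.3, 1.8, 5.1]
opening: 0.005
```

apply_moves --series '[[1,[0.1,0,0],0],[1,[0.2,0,0],0],[1,[0.3,0,0],0]]'

```text
t: 4.08
eef_pos: [503.6, -228.6, 269.0]
tcp_rot: [-0.097, 1.569, -0.469]
ft_force: [-2.2, 3.4, 25.8]
opening: 0.005
```

apply_moves --series '[[1,[0.1,0,0],0],[1,[0.1,0,0],0],[1,[0.1,0,0],0]]'

```text
t: 4.45
eef_pos: [503.6, -228.5, 268.9]
tcp_rot: [-0.134, 1.568, -0.506]
ft_force: [-2.7, 3.0, 27.9]
opening: 0.008
```

Rigid stop: the tip no longer advances at 28 N, well over the 4.5 N friction. Lifting and checking the head's height.

apply_moves --series '[[1,[-3,0,0],0],[1,[-9,0,0],0],[1,[-13.5,0,0],0],[1,[-13.5,0,0],0],[1,[-13.5,0,0],0]]'

```text
t: 5.08
eef_pos: [503.0, -228.4, 400.8]
tcp_rot: [3.033, 1.569, 2.662]
ft_force: [-0.8, -0.0, -0.5]
opening: 0.003
```

Run:
```python
from h import *
from cell import cams
import cv2
shift((440,150,404),(436,285.5,404))
c=lambda I:cv2.resize(I[270:340,385:485],None,fx=4,fy=4,interpolation=cv2.INTER_CUBIC)
cv2.imwrite('pics/pr.png',np.hstack([c(D['side']['image']),c(cams.read_camera('side')['image'])])[:,:,::-1])
```

```text
5.075 [ 503.  -228.4  400.8] [[-0.002, 0.363, 0.932], [0.001, 0.932, -0.363], [-1.0, 0.0, -0.002]] [-0.8 -0.  -0.5]
(440, 150, 404) [ -0.28  32.96 -19.62]
(436, 285.5, 404) [ -0.27  45.44 -24.91]
```

View pics/pr.png

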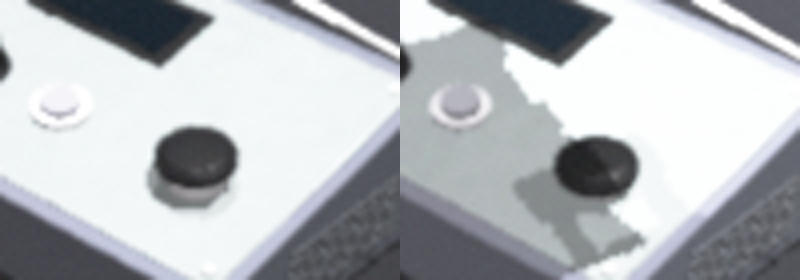

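The head dropped about 2.5 px (about 6 mm) and its stem is no longer visible, so it is pressed in. The start key is unchanged. On to the open jar at height.

apply_moves --series '[[1,[-0.3,45.4,-24.9],0],[1,[-0.3,45.4,-24.9],0],[1,[-0.3,45.4,-24.9],0],[1,[-0.3,45.4,-24.9],0],[1,[-0.3,45.4,-24.9],0],[1,[-0.3,45.4,-24.9],0],[1,[-0.3,45.4,-24.9],0],[1,[-0.3,45.4,-24.9],0],[1,[-0.3,45.4,-24.9],0],[1,[-0.3,45.4,-24.9],0],[1,[-0.3,45.4,-24.9],0],[1,[-0.3,45.4,-24.9],0]]'

```text
t: 6.62
eef_pos: [436.7, 283.8, 404.6]
tcp_rot: [-2.145, 1.57, -2.518]
ft_force: [0.1, -0.1, 0.5]
opening: 0.006
```

```bash
python3 -c "
from h import *
shift((436,285.5,321))"
```

```text
6.625 [436.7 283.8 404.6] [[-0.0, 0.365, 0.931], [-0.0, 0.931, -0.365], [-1.0, -0.0, -0.0]] [ 0.1 -0.1  0.5]
(436, 285.5, 321) [ 8.36  0.14 -0.13]
```

apply_moves --series '[[1,[4,0.1,-0.1],0],[1,[7,0.1,-0.1],0],[1,[8.4,0.1,-0.1],0],[1,[8.4,0.1,-0.1],0],[1,[8.4,0.1,-0.1],0]]'

```text
t: 7.25
eef_pos: [436.1, 286.2, 321.7]
tcp_rot: [0.858, 1.569, 0.486]
ft_force: [-0.2, 0.3, 0.2]
opening: 0.007
```

Run:
```python
from h import *
from cell import cams
import cv2
shift((436,285.5,321))
t=cams.read_camera('top')['image'];s=cams.read_camera('side')['image']
cv2.imwrite('pics/pt.png',np.hstack([cv2.resize(I,None,fx=4,fy=4,interpolation=cv2.INTER_CUBIC) for I in(t[215:315,190:290],s[170:270,200:300])])[:,:,::-1])
```

```text
7.25 [436.1 286.2 321.7] [[0.001, 0.364, 0.932], [0.001, 0.932, -0.364], [-1.0, 0.001, 0.001]] [-0.2  0.3  0.2]
(436, 285.5, 321) [ 0.07 -0.07  0.02]
```

View pics/pt.png

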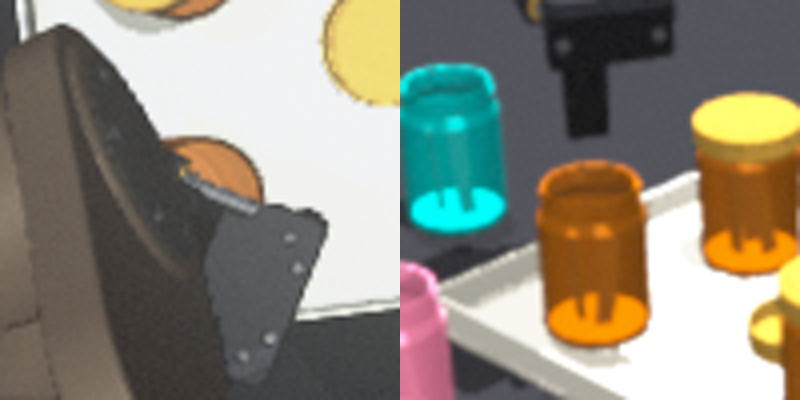

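The tips are centred in the side view: tip end at crop (588,133), mouth at (592,185), which fits about 31 mm above the rim. Nothing is touched. Holding.

apply_moves --series '[[1,[0,0,0],0],[1,[0,0,0],0],[1,[0,0,0],0],[1,[0,0,0],0],[1,[0,0,0],0],[1,[0,0,0],0],[1,[0,0,0],0],[1,[0,0,0],0],[1,[0,0,0],0],[1,[0,0,0],0],[1,[0,0,0],0],[1,[0,0,0],0],[1,[0,0,0],0],[1,[0,0,0],0],[1,[0,0,0],0],[1,[0,0,0],0],[1,[0,0,0],0],[1,[0,0,0],0],[1,[0,0,0],0],[1,[0,0,0],0]]'

```text
t: 9.85
eef_pos: [435.7, 286.3, 320.7]
tcp_rot: [1.673, 1.571, 1.301]
ft_force: [0.2, -0.5, 0.2]
opening: 0.006
```

```bash
python3 -c "
from h import *
shift((436,285.5,321))
from cell import job
print(job.job_done())"
```

```text
9.85 [435.7 286.3 320.7] [[0.0, 0.363, 0.932], [0.0, 0.932, -0.363], [-1.0, 0.0, -0.0]] [ 0.2 -0.5  0.2]
(436, 285.5, 321) [-0.03 -0.06  0.05]
the job is handed in; nothing more can be done
None
```

I pressed the stop button fully in, then brought the closed fingertips over the open amber jar, held them there for 2.5 s and handed the job in at about 10 s, still pointing. No verdict was reported.

- **Stop button:** the fingertips stopped moving at about 28 N, well above the 4.5 N friction. The picture afterwards shows the head about 2.5 px lower, roughly 6 mm, with the start key unchanged.
- **Pointing:** at the last reading the grasp point was within about 1 mm of my measured mouth centre. It was about 50 mm above the rim, with the tips about 31 mm above it. The wrist force was about zero, so nothing was being touched.
- **Disagreements:** the two camera rays for the stop head missed each other by 3.7 mm. They gave its height as 79 mm, against about 84 mm from the panel geometry. The jar base, measured on its own, lay about 4 mm from the mouth centre in y, so I aimed between the two. Both are well inside the tolerances.
- **Not checked:** I compared no before-and-after positions for the jars, lid, bottle, beaker and spatula. The arm stayed well above them all the way.

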